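# Hook the long arm into the slotted upright

## Task

Take the longer of the two loose steel arms and hook its two claws into the top two slots of the slotted upright, then press it down firmly until it is fully home and locked, and let go of it. Leave the short arm standing where it is.

Things in the scene. Friction and masses are not known exactly. Their poses are not given: they have to be found in the camera images.
- long_arm: longer loose steel arm, 160 mm, 0.4 kg, stands upright. Origin: underside, midway across, in rear face of back plate (64 wide, 100 high); z up, +x out on the claw side. Grip bar 14 thick (y), z 70 to 94, clear x -6 to -154; end plate 56 wide, 106 high. 2 claws 30 wide (y): necks to x 18, z 18 to 26 and 86 to 94; tongues 12 down from the necks, reaching x 21, gap to back plate 10 (15 at tip)
- short_arm: bystander: the same kind of steel arm with the same back plate and claws, but only 95 mm long from back plate to end plate, standing loose on the table; same origin and axes. Leave it alone
- upright: steel panel fixed on a base plate (150 x 160 x 10): 100 wide (y), 8 thick, 230 high. Origin: table level, mid width, in the front face; front looks to -x, z up. 3 slots 52 wide, 50 high, lower edges at z 30, 98, 166. In the top slot a stiff black lock tab (9 N, more than the arm weighs; stays where pushed) stands 10 above the lower edge; the upper claw must press it level with that edge
- home (a point): on the upright, 80 mm above its origin, same axes: where the long arm's origin lies, axes parallel, when its claws are in the top two slots and it is fully down. Claws enter straight along +x with the arm held 23 to 42 mm above home (best 32); with its back plate at the panel (x 0 to -2 mm) it goes straight down, the last 10 mm against the lock tab
Things that resemble listed ones, but are neither listed nor needed, are in the scene too. Leave any yellow look-alike of the long_arm alone.

How it is judged:
At the end, for the whole second after the job is handed in: The long arm hangs at rest on the upright with its claws in the top two slots, pressed down to within 5 mm of home, its back plate within 10 mm of the panel's face, within 16 mm of the middle, square to the panel within 15 degrees and upright within 10 degrees (z of long_arm in the frame of home between -0.006 and 0.005 m and x of long_arm in the frame of home between -0.01 and 0.008 m and y of long_arm in the frame of home between -0.016 and 0.016 m and angle between the x axis of long_arm and the x axis of home, either way round below 0.26 rad and angle between long_arm's own z axis and vertical below 0.17 rad and linear speed of long_arm below 0.02 m/s); the robot touches nothing.
It fails at once if the short arm is shifted or knocked by more than 30 mm (distance of short_arm from where it was at the start of the episode above 0.03 m).
It also fails if it takes over 51 s, if anything falls off the work surface, if the arm or the gripper's body presses on something with over 40 N, if the wrist force passes 120 N, or if a joint passes its speed limit or range.

## Robot

A 6-joint arm with a two-finger parallel gripper is mounted at the origin on the work surface. World frame = base frame: x ahead of the robot, y to its left, z up, the work surface at z = 0. Lengths are in m, angles in rad, forces in N, time in s.
With the tool pointing down it reaches from about 0.325 to 1 m from the base axis. Payload 5.1 kg.
Tool frame: the origin (TCP) lies on the centre line of the jaws, within the pads' length; the fingertips stand 19 mm ahead of it and the grasp point (between the pads) is the TCP; z points along the fingers, y is the line along which they close (so a half turn about z gives the same grasp; the last joint's range is limited). The gripper opens to 85 mm and grips with 20 to 120 N. Pads are 22 mm wide; open, the fingers measure 114 mm over their backs; the gripper's body (76 mm by 85 mm) begins 54 mm behind the grasp point. The pads swing forward as they close: fully open they stand 13 mm farther back than shut.
Start: joints at [1.24, 0.124, 1.65, -0, 1.367, -0.083], TCP at [0.159, 0.63, 0.25] pointing down, gripper open.
Joint ranges: [-2.61, 2.61], [-1.02, 2.33], [0.03, 2.71], [-1.35, 4.49], [0.32, 2.68], [-2.91, 2.91]. Speed limits (rad/s): [2.57, 2.57, 3.14, 3.14, 3.14, 3.14].

## Interface

Orientations are given as [roll, pitch, yaw] about the fixed x, y, z axes, in that order (R = Rz(yaw) Ry(pitch) Rx(roll)).
In Python, from station import sensors, get_image, calibration, ticket gives the robot as it stands.
- The arm moves only by the shell command python3 -m inch 'ROWS' [OPENING] [FORCE]. ROWS is JSON, a list of rows, each a list of 6 numbers: the shift along the tool's x, y, z in cm, then the turn, a rotation vector about the tool's x, y, z in degrees. A call has 1 to 12 rows; each row shifts and turns the commanded pose from where the row before left it, along the tool's axes as they then stand; what a row does not reach is not made up. A row lasts 1/8 s, in which the tool goes at most 62.5 mm and 10.7 degrees, less where a joint would pass 70% of its speed; a pose out of reach is approached as far as the arm can. A call is refused whole if a number of a shift passes 6.25 or a number of a turn 10.7, either way. A call with a gripper value outside its range is refused whole. OPENING is the opening, from 0 (shut) to 1 (fully open), set as the call begins (- or left out, the last holds). The fingers move at their own pace and stop on an object; FORCE is the grip in N (left out, the last holds). Time passes only in rows, so rows that do not move let the fingers close. It gives the time, the measured TCP pose, the force, the opening and the grip force at its end, in the units of the state.
- sensors.observe(): the state, without advancing time (a new reading comes with each control period).
- get_image(name): name is "side" or "top" or "wrist"; returns the picture (480x640x3 uint8, red, green, blue); there is no depth.
- calibration(name): a dict with "fx", "fy", "cx", "cy" (pixels), "R" (3x3) and "t" (3): a world point X has camera coordinates R X + t. Camera axes: x right, y down, z forward; pixel columns grow to the right and rows downward; lengths in m; the calibration is good to about 2 mm. A picture is of the moment at which its call begins: read the wrist's pose just before it. calibration takes no time and is no camera call; for the wrist camera it gives the pose at the moment of the call.
- ticket.close_job(): hands the job in; it is judged then, once.
The state is a dict: "clock": time; "qpos": joint angles; "dq": joint speeds; "joint_efforts": joint torques, N m; "ee_pos": TCP position; "eef_rot": TCP orientation; "contact_force": force on the tool from outside, world axes, zero at the start; "ft_torque": the same for the moment, N m; "width": opening from 0.0 (shut) to 1.0 (fully open); "grip_force": force on a finger pad.
Only numpy, scipy, OpenCV 4.12 (cv2) and the standard library are available. Lean on these libraries where they do the work, as an engineer would, in place of code of your own. Each camera call takes 0.05 s, during which the arm holds its last target. There are 200 camera calls.

## Working session

There is one attempt and no reset: what is moved stays moved. The work goes in short steps, Python scripts to look and compute and a shell command to move; the robot and the scene stay as the last step left them, time stands still between calls to the robot, and variables do not carry over. Pictures are saved under pics/ and viewed, at most 10 in all, crops included, and the job is handed in when it is done.

```bash
mkdir -p pics; ls; python3 - <<'E'
from station import sensors, get_image, calibration
import cv2,numpy as np
for n in("top","side"):
    im=get_image(n); cv2.imwrite(f"pics/{n}0.png",im[:,:,::-1]); c=calibration(n)
    print(n,c)
print(sensors.observe())
E
```

```text
pics
top {'fx': 457.0251326809566, 'fy': 457.0251326809566, 'cx': 321.25418764594593, 'cy': 239.48328299102135, 'R': array([[ 0.00184497, -0.99986773,  0.01615932],
       [-0.9978259 , -0.00290529, -0.0658409 ],
       [ 0.06587914, -0.01600271, -0.99769928]]), 't': array([0.08318384, 0.46638335, 0.86465884])}
side {'fx': 610.1632611997525, 'fy': 610.1632611997525, 'cx': 320.4353313672458, 'cy': 239.3546753520018, 'R': array([[ 0.99548715, -0.09363893, -0.01539729],
       [-0.08241222, -0.77262606, -0.62948963],
       [ 0.04704839,  0.62791777, -0.77685631]]), 't': array([-0.43170129,  0.16417341,  1.26639537])}
{'clock': 0.1, 'qpos': array([ 1.24041828e+00,  1.24444239e-01,  1.65151891e+00,  7.13401164e-06,
        1.36747403e+00, -8.26045139e-02]), 'dq': array([-0.0005233 , -0.00035118, -0.00452489, -0.00121363, -0.00118362,
       -0.00120866]), 'joint_efforts': array([ 4.18032005e-04, -4.24929821e+01, -3.66652894e+01, -7.40037262e-05,
        3.82802697e-03,  2.13778588e-05]), 'ee_pos': array([0.15927621, 0.62966676, 0.24918403]), 'eef_rot': array([-3.13975499e+00, -1.59153345e-04,  2.89381752e+00]), 'contact_force': array([ 0.74304179,  0.19919661, -0.79690342]), 'ft_torque': array([ 0.04379129, -0.04811695,  0.01284912]), 'grip_force': 0.0, 'width': 1.0052810321830985}
```

View pics/top0.png

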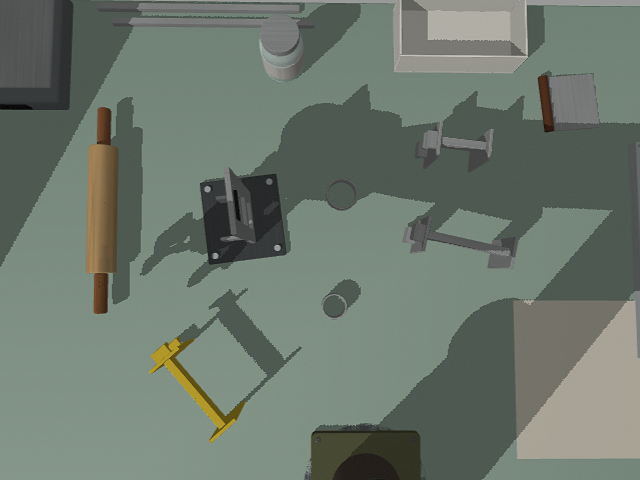

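View pics/side0.png

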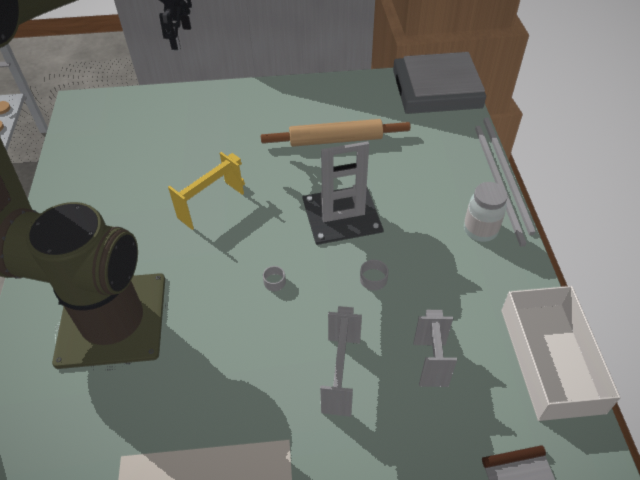

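The side view shows the upright at (345,180). Loose arms: grey A at (340,360) side / (460,240) top, grey B at (437,345) / (455,143), and a yellow one at (208,190) / (195,390). Grey A has the larger span, so it fits long_arm. B is the short arm, and the yellow one is the look-alike to leave alone. An enlarged crop should confirm this.

```bash
python3 - <<'E'
import cv2,numpy as np
t=cv2.imread("pics/top0.png");s=cv2.imread("pics/side0.png")
a=cv2.resize(t[115:275,395:525],None,fx=3,fy=3,interpolation=cv2.INTER_CUBIC)
b=cv2.resize(t[160:270,190:290],None,fx=2.7,fy=2.7,interpolation=cv2.INTER_CUBIC)
c=cv2.resize(s[130:245,295:390],None,fx=2.5,fy=2.5,interpolation=cv2.INTER_CUBIC)
out=np.zeros((600,700,3),np.uint8)
for im,x,y in((a,0,0),(b,400,0),(c,400,300)): out[y:y+im.shape[0],x:x+im.shape[1]]=im
cv2.imwrite("pics/crop1.png",cv2.convertScaleAbs(out,alpha=1.5))
E
```

```text
(no output)
```

View pics/crop1.png

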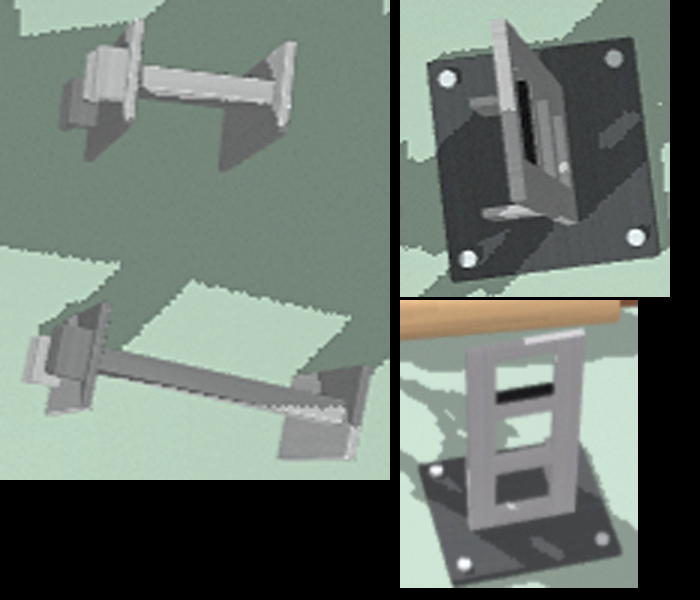

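The crop confirms it. The lower grey arm (top view, back plate near (428,235), end plate near (514,253)) has the long bar, with its claws pointing left; the upper grey one is short. The gussets are on the panel's left side, so its front faces right, towards the arms. Next I measure coarse poses from the top view.

```bash
cat > h.py <<'E'
import numpy as np
from station import calibration
def ray(n,u,v,z,c=None):
    c=c or calibration(n); R=np.array(c["R"]);t=np.array(c["t"])
    o=-R.T@t; d=R.T@np.array([(u-c["cx"])/c["fx"],(v-c["cy"])/c["fy"],1])
    return o+d*(z-o[2])/d[2]
def proj(n,X,c=None):
    c=c or calibration(n); p=np.array(c["R"])@X+np.array(c["t"])
    return c["cx"]+c["fx"]*p[0]/p[2],c["cy"]+c["fy"]*p[1]/p[2]
E
python3 - <<'E'
from h import *
A=lambda x,y:(395+x/3,115+y/3); B=lambda x,y:(190+(x-400)/2.7,160+y/2.7)
P=lambda p,z:ray("top",*p,z)
for nm,a,b,z in (("back",A(105,305),A(92,408),.1),("end",A(366,368),A(354,460),.106),("bar",A(103,362),A(340,408),.094),("panel top R",B(509,20),B(525,203),.23),("panel top L",B(496,22),B(510,207),.23)):
    p,q=P(a,z),P(b,z); d=q-p; print(nm,p.round(3),q.round(3),"mid",((p+q)/2).round(4),"len",np.linalg.norm(d).round(4),"ang",np.degrees(np.arctan2(d[1],d[0])).round(1))
for p in (B(428,62),B(622,38),B(660,255),B(453,282)): print(P(p,.01).round(4))
E
```

```text
back [ 0.501 -0.105  0.1  ] [ 0.441 -0.096  0.1  ] mid [ 0.4711 -0.1003  0.1   ] len 0.0607 ang 172.0
end [ 0.464 -0.254  0.106] [ 0.411 -0.246  0.106] mid [ 0.4377 -0.25    0.106 ] len 0.0538 ang 171.0
bar [ 0.468 -0.104  0.094] [ 0.442 -0.244  0.094] mid [ 0.4549 -0.174   0.094 ] len 0.1417 ang -100.8
panel top R [0.557 0.221 0.23 ] [0.458 0.211 0.23 ] mid [0.5075 0.2158 0.23  ] len 0.0999 ang -174.2
panel top L [0.556 0.228 0.23 ] [0.456 0.219 0.23 ] mid [0.5059 0.2233 0.23  ] len 0.1008 ang -174.9
[0.5758 0.3192 0.01  ]
[0.594 0.18  0.01 ]
[0.4374 0.1516 0.01  ]
[0.4178 0.2985 0.01  ]
```

```bash
python3 -m inch '[[-3.4,-5.0,-0.7,0,0,0],[-3.4,-5.0,-0.7,0,0,0],[-3.4,-5.0,-0.7,0,0,0],[-3.4,-5.0,-0.7,0,0,0],[-3.4,-5.0,-0.7,0,0,0],[-3.4,-5.0,-0.7,0,0,0],[-3.4,-5.0,-0.7,0,0,0],[-3.4,-5.0,-0.7,0,0,0],[-3.4,-5.0,-0.7,0,0,0],[-3.4,-5.0,-0.7,0,0,0],[-3.4,-5.0,-0.7,0,0,0],[-3.4,-5.0,-0.7,0,0,0]]'; python3 -m inch '[[0,0,0,0,0,10.5],[0,0,0,0,0,10.5],[0,0,0,0,0,10.5],[0,0,0,0,0,10.5],[0,0,0,0,0,10.5],[0,0,0,0,0,10.5],[0,0,0,0,0,10.5],[0,0,0,0,0,10.5],[0,0,0,0,0,3.3],[0,0,0,0,0,0]]'
python3 - <<'E'
from station import *
from h import *
s=sensors.observe();c=calibration("wrist");R=np.array(c["R"]);o=-R.T@np.array(c["t"])
print(s["clock"],s["ee_pos"],np.degrees(s["eef_rot"]),c["fx"],"cam",o,"axis",R[2],"tool", )
for X in ([.471,-.1,.1],[.438,-.25,.106],[.455,-.174,.094]): print(proj("wrist",np.array(X)))
E
```

```text
clock: 1.6
ee_pos: [0.4079, -0.0537, 0.3344]
eef_rot: [3.141, 0.001, 2.893]
contact_force: [1.0, 1.0, 0.2]
width: 1.0
grip_force: 0.0
clock: 2.85
ee_pos: [0.4076, -0.0516, 0.3339]
eef_rot: [-3.141, -0.0, 1.371]
contact_force: [0.5, -0.5, 0.0]
width: 0.997
grip_force: 0.0
2.85 [ 0.40761395 -0.05156766  0.33388635] [-1.79956699e+02 -9.59219222e-05  7.85447180e+01] 338.6142326072173 cam [0.42194753 0.01416281 0.45858   ] axis [-0.0530435  -0.26065628 -0.96397339] tool
(np.float64(384.16213399753894), np.float64(239.61619161878653))
(np.float64(376.43885966526045), np.float64(363.58926012466026))
(np.float64(379.1095160722686), np.float64(300.0479378433802))
```

```bash
python3 - <<'E'
from station import *
import cv2
cv2.imwrite("pics/w1.png",get_image("wrist")[:,:,::-1])
E
```

```text
(no output)
```

View pics/w1.png

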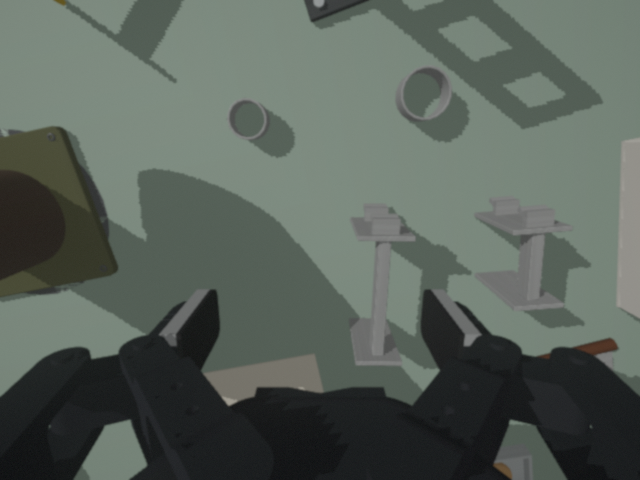

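The wrist view shows the long arm's back plate top edge at (355,240)-(414,237), its end plate top edge at (355,364)-(401,361), and the bar between them at col ~380. I extract the bar edges row by row.

```bash
python3 - <<'E'
from h import *
import cv2
im=cv2.imread("pics/w1.png").astype(int)
g=im.max(2)-im.min(2)   # grey steel is unsaturated
pts=[]
for v in range(248,322,3):
    r=np.where(g[v,350:410]<12)[0]+350
    if v%12==8: print(v,r.min() if len(r) else None,r.max() if len(r) else None,len(r))
    if len(r)>8: pts.append(ray("wrist",(r.min()+r.max())/2,v,.094))
pts=np.array(pts); k,b=np.polyfit(pts[:,1],pts[:,0],1); print("bar yaw",90-np.degrees(np.arctan(k)),"x at y=-.17",b-k*.17, "resid",np.std(pts[:,0]-k*pts[:,1]-b))
for n,a,c,z in (("back",(355,240),(414,237),.1),("end",(355,364),(401,361),.106)):
    p,q=ray("wrist",*a,z),ray("wrist",*c,z); d=p-q; print(n,((p+q)/2).round(4),np.linalg.norm(d).round(4),np.degrees(np.arctan2(d[1],d[0]))-90)
E
```

```text
248 375 407 30
260 374 409 18
272 373 389 17
284 372 388 17
296 372 387 16
308 350 386 18
320 350 387 38
bar yaw 65.08458547816285 x at y=-.17 0.45190342168666875 resid 0.003790564052242653
back [ 0.4716 -0.0988  0.1   ] 0.0648 81.63064629283235
end [ 0.4402 -0.2489  0.106 ] 0.0553 82.93080334219815
```

```bash
python3 - <<'E'
from h import *
P=np.array([ray("wrist",u+.5,v,.094) for v,u in ((272,389),(284,388),(296,387),(308,386))])
k,b=np.polyfit(P[:,1],P[:,0],1); y=90-np.degrees(np.arctan(k)); print("yaw",y)
for yy in (-.1,-.17,-.25): print(yy,k*yy+b-.007/np.sin(np.radians(y)))
E
```

```text
yaw 77.260189944232
-0.1 0.47439848566221593
-0.17 0.4585721890461762
-0.25 0.4404849929135593
```

```bash
python3 -m inch '[[-2.55,1.8,4,0,0,0],[-2.55,1.8,4,0,0,0],[-2.55,1.8,4,0,0,0],[-2.55,1.8,4,0,0,0],[0,0,0,0,0,0],[0,0,0,0,0,0]]' 1
python3 - <<'E'
from station import *
from h import *
import cv2
s=sensors.observe();print(s["ee_pos"])
im=get_image("wrist")[:,:,::-1].copy()
for d in (0,-.04,-.07,-.1):
    X=np.array([.472,-.097,.094])+d*np.array([np.cos(np.radians(78)),np.sin(np.radians(78)),0])
    u,v=proj("wrist",X); cv2.circle(im,(int(u),int(v)),3,(0,0,255),-1)
cv2.imwrite("pics/w2.png",im)
E
```

```text
clock: 3.65
ee_pos: [0.4583, -0.1658, 0.1749]
eef_rot: [3.141, -0.0, 1.37]
contact_force: [-0.0, 0.4, 0.7]
width: 1.003
grip_force: 0.0
[ 0.45825416 -0.16584309  0.17489001]
```

View pics/w2.png

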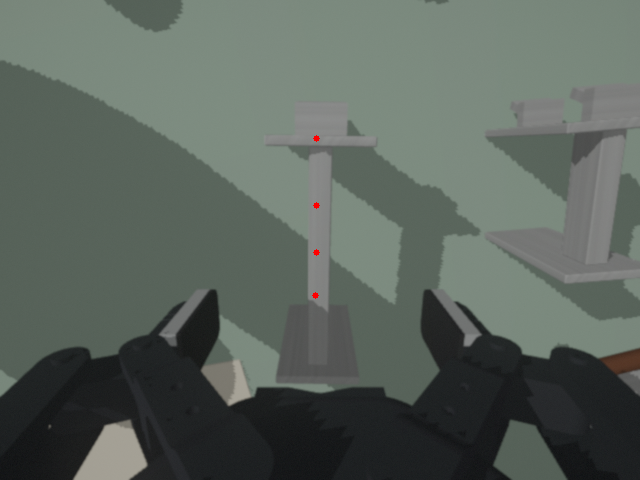

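The wrist view shows the bar at cols 308-330, centred between the pads, with my predicted points within about 3 px and the back plate at row 140. Descend and grip.

```bash
python3 -m inch '[[0,0.1,4.2,0,0,0],[0,0,3.5,0,0,0],[0,0,1.6,0,0,0],[0,0,0,0,0,0]]' 1 70; python3 -m inch '[[0,0,0,0,0,0],[0,0,0,0,0,0],[0,0,0,0,0,0],[0,0,0,0,0,0],[0,0,0,0,0,0],[0,0,0,0,0,0]]' 0 80
```

```text
clock: 4.2
ee_pos: [0.4591, -0.1657, 0.0816]
eef_rot: [-3.141, -0.0, 1.371]
contact_force: [-0.1, -0.7, 1.2]
width: 1.002
grip_force: 0.0
clock: 4.95
ee_pos: [0.4591, -0.1662, 0.0816]
eef_rot: [3.142, 0.0, 1.37]
contact_force: [-1.3, 0.5, 1.9]
width: 0.153
grip_force: 78.8
```

```bash
python3 -m inch '[[0,0,-3,0,0,0],[0,0,-5,0,0,0],[0,0,-5,0,0,0],[4.4,0.2,-2.3,0,0,0],[4.4,0.2,-2.3,0,0,0],[4.4,0.2,-2.3,0,0,0],[4.4,0.2,-2.3,0,0,0],[4.4,0.2,-2.3,0,0,0],[4.0,0.2,-2.3,0,0,0],[0,0,0,0,0,-9],[0,0,0,0,0,-9],[0,0,0,0,0,0]]'
python3 -m inch '[[0,0,0,0,0,0],[0,0,0,0,0,0]]'
python3 - <<'E'
from station import *
import cv2
cv2.imwrite("pics/w3.png",get_image("wrist")[:,:,::-1]);cv2.imwrite("pics/side1.png",get_image("side")[:,:,::-1])
E
```

```text
clock: 6.45
ee_pos: [0.5222, 0.0864, 0.3476]
eef_rot: [-3.139, -0.0, 1.683]
contact_force: [0.3, -0.0, -3.3]
width: 0.15
grip_force: 78.5
clock: 6.7
ee_pos: [0.5225, 0.0861, 0.3489]
eef_rot: [-3.141, -0.0, 1.683]
contact_force: [0.3, 0.3, -3.6]
width: 0.149
grip_force: 78.5
```

View pics/w3.png

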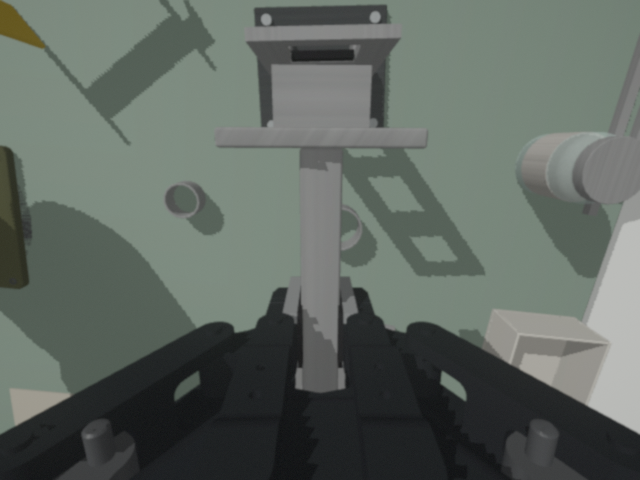

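The wrist view shows the held arm's back plate top at (215-428, 129-147) and the panel's top edge at (248-400, 27-42), with the black lock tab at (322,55). I fit these edges.

```bash
python3 - <<'E'
from h import *
import cv2
from station import sensors
s=sensors.observe();e=s["ee_pos"];yaw=s["eef_rot"][2]
im=cv2.imread("pics/w3.png"); L=cv2.GaussianBlur(im,(3,3),0).astype(float).mean(2); 
S=(im.astype(int).max(2)-im.astype(int).min(2))
def ext(v,a,b): # horizontal extent of grey in row v
    r=np.where((S[v,a:b]<14)&(L[v,a:b]>90))[0]+a; return r.min(),r.max()
for v in (30,33,36,134,138,142): print(v,ext(v,200,440))
for c in (230,250,290,350,390,410): print(c,[int(x) for x in L[14:52:2,c]],[int(x) for x in L[122:154:2,c]])
E
```

```text
30 (np.int64(205), np.int64(417))
33 (np.int64(207), np.int64(439))
36 (np.int64(210), np.int64(427))
134 (np.int64(200), np.int64(435))
138 (np.int64(201), np.int64(439))
142 (np.int64(200), np.int64(439))
230 [129, 129, 129, 129, 129, 129, 130, 129, 129, 129, 129, 129, 130, 130, 130, 130, 129, 129, 130] [131, 131, 132, 137, 133, 130, 129, 128, 127, 126, 125, 118, 103, 120, 131, 132]
250 [129, 129, 129, 129, 129, 129, 130, 132, 132, 132, 132, 132, 132, 117, 84, 78, 86, 106, 123] [131, 131, 130, 133, 131, 128, 127, 127, 126, 125, 123, 117, 101, 117, 131, 131]
290 [64, 66, 66, 64, 64, 73, 116, 135, 136, 135, 135, 135, 134, 105, 77, 75, 83, 84, 70] [132, 132, 132, 134, 132, 129, 127, 126, 125, 124, 123, 119, 102, 117, 130, 130]
350 [66, 65, 64, 64, 67, 98, 131, 135, 135, 135, 135, 134, 118, 83, 76, 81, 94, 87, 48] [131, 131, 130, 134, 135, 132, 131, 130, 129, 127, 126, 121, 103, 110, 127, 127]
390 [120, 105, 105, 108, 104, 122, 132, 133, 133, 133, 133, 129, 100, 78, 76, 75, 76, 77, 87] [127, 127, 125, 130, 132, 128, 126, 126, 125, 125, 124, 121, 104, 89, 91, 91]
410 [126, 126, 126, 126, 126, 126, 126, 127, 126, 126, 126, 127, 127, 127, 126, 127, 127, 127, 127] [128, 127, 128, 134, 135, 132, 131, 130, 130, 129, 126, 123, 106, 105, 125, 128]
```

```bash
python3 - <<'E'
import cv2
im=cv2.imread("pics/w3.png")
cv2.imwrite("pics/w3c.png",cv2.resize(im[0:155,210:435],None,fx=3.5,fy=3.5,interpolation=cv2.INTER_CUBIC))
E
```

```text
(no output)
```

View pics/w3c.png

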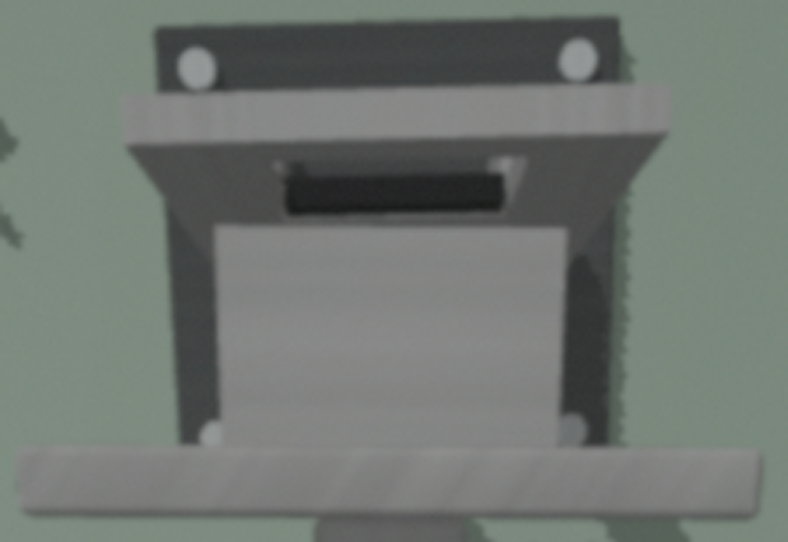

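```bash
python3 - <<'E'
from h import *
from station import sensors
s=sensors.observe();e=s["ee_pos"];yaw=s["eef_rot"][2];zt=e[2]+.0184
tx=np.array([np.cos(yaw),np.sin(yaw),0]);ty=np.array([np.sin(yaw),-np.cos(yaw),0])
o=[]
for n,a,b,z in (("panel",(246,40.6),(400.5,37.4),.23),("plate",(215.5,128.2),(427.5,127.8),zt)):
    p,q=ray("wrist",*a,z),ray("wrist",*b,z); m=(p+q)/2; d=q-p; o.append(m)
    print(n,m.round(4),"len",np.linalg.norm(d).round(4),"dir in tool deg",np.degrees(np.arctan2(d@tx,d@ty)).round(2),"tool xy",((m-e)@tx).round(4),((m-e)@ty).round(4))
print("need z down (cm) to 32 above home:",100*(e[2]-.0816-.112),"yaw",np.degrees(yaw))
E
```

```text
panel [0.5108 0.2173 0.23  ] len 0.0994 dir in tool deg 1.09 tool xy 0.1317 0.003
plate [0.516  0.1572 0.3676] len 0.0634 dir in tool deg 0.13 tool xy 0.0714 0.0014
need z down (cm) to 32 above home: 15.557894603152883 yaw 96.44502721818192
```

Both edges match their known lengths (100 and 64 mm). The gap is 60 mm, the lateral correction +3.9 mm and the turn -1°. Descend to the entry height, advance part way, then check.

```bash
python3 -m inch '[[0,0.4,3,0,0,-1],[0,0,5,0,0,0],[0,0,5,0,0,0],[0,0,2.5,0,0,0],[0,0,0,0,0,0],[1.0,0,0,0,0,0],[1.0,0,0,0,0,0],[0,0,0,0,0,0],[0,0,0,0,0,0]]'
python3 - <<'E'
from station import *
import cv2
print(sensors.observe()["ee_pos"])
cv2.imwrite("pics/w4.png",get_image("wrist")[:,:,::-1]);cv2.imwrite("pics/side2.png",get_image("side")[:,:,::-1])
a=cv2.imread("pics/w4.png")[0:240,160:480];b=cv2.imread("pics/side2.png")[90:330,200:500]
cv2.imwrite("pics/c4.png",cv2.hconcat([cv2.resize(a,(400,300)),cv2.resize(b,(375,300))]))
E
```

```text
clock: 7.92
ee_pos: [0.5242, 0.1068, 0.195]
eef_rot: [3.14, 0.0, 1.702]
contact_force: [-0.1, 0.3, -4.1]
width: 0.148
grip_force: 78.4
[0.5242385  0.10680753 0.19504752]
```

View pics/c4.png

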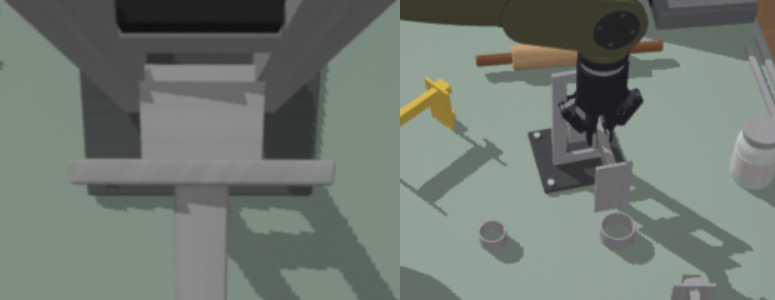

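The crop shows the claws (cols 140-265) centred on the slot and lock tab (118-285), and the arm level. Advance.

```bash
python3 -m inch '[[1,0,0,0,0,0],[1,0,0,0,0,0],[0.9,0,0,0,0,0],[0.5,0,0,0,0,0],[0.2,0,0,0,0,0],[0,0,0,0,0,0],[0,0,0,0,0,0]]'; python3 -m inch '[[0.15,0,0,0,0,0],[0.1,0,0,0,0,0],[0,0,0,0,0,0],[0,0,0,0,0,0]]'
```

```text
clock: 8.9
ee_pos: [0.5193, 0.1421, 0.1943]
eef_rot: [-3.142, 0.0, 1.702]
contact_force: [0.3, -0.7, -3.8]
width: 0.147
grip_force: 78.4
clock: 9.4
ee_pos: [0.5189, 0.1447, 0.1943]
eef_rot: [-3.142, 0.0, 1.702]
contact_force: [-0.8, 0.5, -3.4]
width: 0.149
grip_force: 78.4
```

```bash
python3 -m inch '[[0.06,0,0,0,0,0],[0,0,0,0,0,0],[0,0,0,0,0,0]]'; python3 -m inch '[[0.06,0,0,0,0,0],[0,0,0,0,0,0],[0,0,0,0,0,0]]'
```

```text
clock: 9.78
ee_pos: [0.5189, 0.1453, 0.1943]
eef_rot: [-3.142, 0.0, 1.702]
contact_force: [-0.7, -0.5, -3.9]
width: 0.149
grip_force: 78.4
clock: 10.15
ee_pos: [0.5189, 0.1457, 0.1944]
eef_rot: [3.141, 0.001, 1.702]
contact_force: [0.2, -1.8, -3.9]
width: 0.15
grip_force: 78.6
```

```bash
python3 -m inch '[[0.06,0,0,0,0,0],[0,0,0,0,0,0],[0,0,0,0,0,0]]'; python3 -m inch '[[-0.1,0,0,0,0,0],[0,0,0.5,0,0,0],[0,0,0.5,0,0,0],[0,0,0.4,0,0,0],[0,0,0,0,0,0],[0,0,0,0,0,0]]'
```

```text
clock: 10.52
ee_pos: [0.5189, 0.1458, 0.1944]
eef_rot: [3.141, 0.002, 1.702]
contact_force: [0.8, -4.9, -3.5]
width: 0.155
grip_force: 78.6
clock: 11.28
ee_pos: [0.5186, 0.1456, 0.18]
eef_rot: [-3.141, -0.0, 1.702]
contact_force: [0.7, -1.6, -3.2]
width: 0.152
grip_force: 78.5
```

Back plate contact found and eased off; the arm moves down freely. Continue onto the lock tab.

```bash
python3 -m inch '[[0,0,0.4,0,0,0],[0,0,0.4,0,0,0],[0,0,0,0,0,0]]'; python3 -m inch '[[0,0,0.3,0,0,0],[0,0,0.3,0,0,0],[0,0,0,0,0,0]]';python3 -m inch '[[0,0,0.3,0,0,0],[0,0,0,0,0,0],[0,0,0,0,0,0]]'
```

```text
clock: 11.65
ee_pos: [0.5186, 0.1456, 0.1718]
eef_rot: [-3.141, -0.0, 1.702]
contact_force: [-0.2, 0.3, -3.6]
width: 0.149
grip_force: 78.7
clock: 12.02
ee_pos: [0.5196, 0.1453, 0.1686]
eef_rot: [3.14, 0.001, 1.702]
contact_force: [-4.0, -4.0, 6.4]
width: 0.153
grip_force: 80.1
clock: 12.4
ee_pos: [0.5196, 0.1452, 0.1658]
eef_rot: [3.14, 0.001, 1.702]
contact_force: [-3.6, -4.5, 6.3]
width: 0.149
grip_force: 80.2
```

Contact force is up about 10 N, so the tab is yielding. Press on until it hits the hard stop.

```bash
python3 -m inch '[[0,0,0.3,0,0,0],[0,0,0,0,0,0],[0,0,0,0,0,0]]'; python3 -m inch '[[0,0,0.15,0,0,0],[0,0,0,0,0,0],[0,0,0,0,0,0]]';python3 -m inch '[[0,0,0.15,0,0,0],[0,0,0,0,0,0],[0,0,0,0,0,0]]'
```

```text
clock: 12.78
ee_pos: [0.5196, 0.1452, 0.1627]
eef_rot: [3.14, 0.001, 1.702]
contact_force: [-4.6, -4.6, 6.2]
width: 0.154
grip_force: 80.2
clock: 13.15
ee_pos: [0.5197, 0.1452, 0.1613]
eef_rot: [3.14, 0.001, 1.702]
contact_force: [-3.7, -3.9, 6.4]
width: 0.147
grip_force: 80.2
clock: 13.52
ee_pos: [0.5198, 0.1451, 0.1608]
eef_rot: [3.14, 0.001, 1.702]
contact_force: [-6.5, -5.3, 11.5]
width: 0.149
grip_force: 80.8
```

```bash
python3 -m inch '[[0,0,0.15,0,0,0],[0,0,0,0,0,0],[0,0,0,0,0,0]]'; python3 -m inch '[[0,0,0.1,0,0,0],[0,0,0,0,0,0],[0,0,0,0,0,0]]'
```

```text
clock: 13.9
ee_pos: [0.5201, 0.1449, 0.1606]
eef_rot: [3.139, 0.001, 1.703]
contact_force: [-9.2, -7.7, 15.8]
width: 0.152
grip_force: 81.6
clock: 14.28
ee_pos: [0.5203, 0.1448, 0.1604]
eef_rot: [3.139, 0.002, 1.703]
contact_force: [-9.2, -8.6, 19.5]
width: 0.152
grip_force: 82.2
```

The force climbs while height stays put at 0.1605, so it is on the stop. Ease off, release, and lift clear.

```bash
python3 -m inch '[[0,0,-0.3,0,0,0],[0,0,0,0,0,0]]'; python3 -m inch '[[0,0,0,0,0,0],[0,0,0,0,0,0],[0,0,0,0,0,0],[0,0,0,0,0,0],[0,0,0,0,0,0]]' 1 20; python3 -m inch '[[0,0,-1.5,0,0,0],[0,0,-4,0,0,0],[0,0,-5,0,0,0],[0,0,-5,0,0,0],[-3,0,-3,0,0,0],[0,0,0,0,0,0],[0,0,0,0,0,0],[0,0,0,0,0,0]]'
python3 - <<'E'
from station import *
import cv2
cv2.imwrite("pics/w5.png",get_image("wrist")[:,:,::-1]);cv2.imwrite("pics/side3.png",get_image("side")[:,:,::-1])
a=cv2.imread("pics/w5.png")[0:400,120:520];b=cv2.imread("pics/side3.png")[90:330,240:480]
cv2.imwrite("pics/c5.png",cv2.hconcat([cv2.resize(a,(400,400)),cv2.resize(b,(400,400))]))
E
```

```text
clock: 14.52
ee_pos: [0.5202, 0.1453, 0.1609]
eef_rot: [3.138, 0.001, 1.702]
contact_force: [-4.1, -4.6, 9.6]
width: 0.154
grip_force: 80.6
clock: 15.15
ee_pos: [0.5188, 0.1456, 0.1576]
eef_rot: [-3.141, -0.0, 1.702]
contact_force: [1.0, -1.0, -0.2]
width: 1.005
grip_force: 0.0
clock: 16.15
ee_pos: [0.522, 0.1162, 0.3408]
eef_rot: [-3.138, -0.0, 1.702]
contact_force: [0.3, -0.2, -0.8]
width: 1.006
grip_force: 0.0
```

View pics/c5.png

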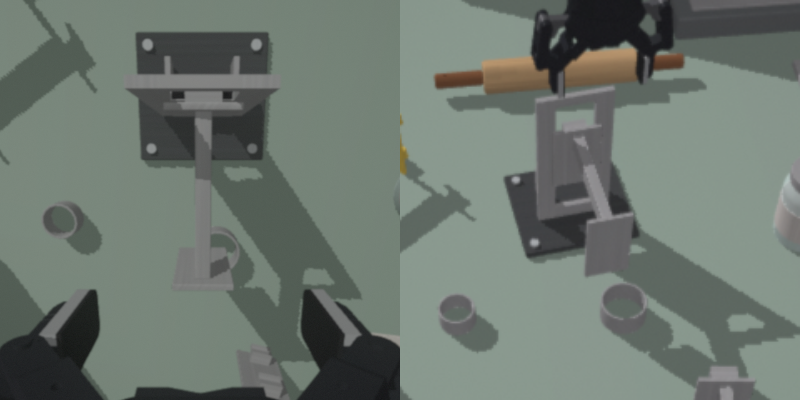

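The crop shows the arm hanging square on the panel, with the claws in the upper slots, the gripper clear and the end plate level. As a last check I triangulate the end plate's top corners; they should lie at z = 0.186.

```bash
python3 - <<'E'
from h import *
import cv2
def P(n):
    c=calibration(n);K=np.array([[c["fx"],0,c["cx"]],[0,c["fy"],c["cy"]],[0,0,1]]);return K@np.c_[c["R"],c["t"]]
w=np.array([[292.,288],[354,288]]).T; s=np.array([[352.8,223.2],[379.8,218.4]]).T
X=cv2.triangulatePoints(P("wrist"),P("side"),w,s);X=(X[:3]/X[3]).T;print(X.round(4),np.linalg.norm(X[0]-X[1]))
E
```

```text
[[0.5047 0.0529 0.1796]
 [0.5593 0.0602 0.1789]] 0.055077929516816906
```

```bash
python3 -c "
from station import ticket
print(ticket.close_job())"
```

```text
the job is handed in; nothing more can be done
None
```

The long arm is hooked into the top two slots, pressed down onto the stop and released, and the job was handed in at about 16 s of the 51 s. The short arm was never touched. My last check put the top corners of the end plate at z = 0.179 m, about 7 mm below the expected 0.186 m, so the arm may sag slightly at its free end or the measurement may be off. The verdict was not shown.

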